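# Refit a polished core insert in its mould and set the straightedge over it

## Task

Take the polished core insert off the tilting polishing table and seat it in the pocket of the mould plate, bevelled corner to bevelled corner, flat and fully home, and let go of it. Then lay the straightedge flat across the tops of the plate's two side walls, square to them and over the middle of the insert, ready for the height check, without letting it touch the polished insert. Set both down gently, do not drop them, and leave everything else on the bench where it is.

Things in the scene. Friction and masses are not known exactly. Their poses are not given: they have to be found in the camera images.
- insert_center (a point): core insert, loose, aluminium, 0.4 kg, centre 22 mm above underside. Base 100 x 60 x 16 mm (x, y, z), its +x +y corner cut off at 45 deg (16 mm along each side). Core on it, centred: 74 x 36 mm, 20 high, topped by an 8 mm step (50 x 36, 6 mm towards -x); 44 high in all. Grip the core's flat sides, 36 mm apart along y, tips clear of the base. Starts base-down on the slope, z leaning 30 deg
- polishing_table: fixed tilting polishing table, grey and dark steel, foot 156 x 130 mm, holding the insert: its top plate rises at 30 degrees towards its own +x, so the slope faces its own -x (roughly the robot); upper edge about 105 mm above the bench. A ledge 8 mm high along the lower edge stops the insert. Origin: on the bench, under its middle (4 mm from the foot's centre)
- pocket (a point): centre of the floor of the mould plate's pocket, 12 mm above the bench, z up. Pocket 103 x 63 mm (x, y), 16 mm deep, 2 mm chamfer at the mouth, its +x +y corner filled in at 45 degrees to match the insert. Seated, the insert has these same axes, its centre 22 mm above this point and the top of its base flush with the plate's parting face
- wall_tops (a point): point above the pocket's centre, level with the tops of the mould plate's two side walls, 64 mm above the bench; axes as the pocket's. Plate: fixed, bright steel, 200 x 176 mm (x, y), centred 15 mm from here towards +x, parting face 28 mm above the bench; walls 20 mm thick along both long sides (y = 68 to 88 mm and -68 to -88), 36 mm above the parting face, 8 mm above the seated core
- straightedge_center (a point): the straightedge: a plain ground steel bar 200 x 28 x 14 mm (along its x, y, z), about 0.45 kg, loose, lying flat on the bench. This point is its centre, 7 mm above its underside.
- round_insert: another insert that stays where it is: aluminium, 80 x 60 mm base, 42 mm high with a round core. Origin: centre of its underside.
- jar_low: white jar with black lid, 52 mm across, 45 mm high; stays. Origin: centre of its underside.
- jar_tall: amber glass jar, 48 mm across, 70 mm high; stays. Origin: centre of its underside.
- hammer: brass hammer with wooden handle, 260 mm long, lying along its x; stays. Origin: underside, near its middle.
- screwdriver: screwdriver with black handle, lying along its x; stays. Origin: underside, near its middle.
- stone_box: open wooden box of polishing stones, 110 x 160 x 35 mm; stays. Origin: centre of its underside.
- handpiece: steel and brass polishing handpiece, about 205 mm long, 24 mm thick, lying along its x; stays. Origin: underside, near its middle.
There are look-alikes about, which are no part of the job. Leave any green look-alike of the part that bears insert_center alone.

How it is judged:
By the outcome, as a careful person would: the job done as asked, in the order asked, and still so for the second after the job is handed in, with the robot touching nothing.
It also fails if it takes over 58 s, if anything falls off the work surface, if the arm or the gripper's body presses on something with over 40 N, if the wrist force passes 120 N, or if a joint passes its speed limit or range.

## Robot

A 7-joint arm with a two-finger parallel gripper is mounted at the origin on the work surface. World frame = base frame: x ahead of the robot, y to its left, z up, the work surface at z = 0. Lengths are in m, angles in rad, forces in N, time in s.
With the tool pointing down it reaches from about 0.425 to 0.95 m from the base axis. Payload 4.7 kg.
Tool frame: the origin (TCP) lies between the finger pads; the fingertips stand 25 mm ahead of it and the grasp point (between the pads) lies 6 mm ahead of it; x points along the fingers, z is the direction in which the jaws open and shut, and the axes are right-handed (so a half turn about x gives the same grasp; the last joint's range is limited). The gripper opens to 85 mm and grips with 20 to 120 N. Pads are 22 mm wide; open, the fingers measure 114 mm over their backs; the gripper's body (76 mm by 85 mm) begins 54 mm behind the grasp point. The pads swing forward as they close: fully open they stand 13 mm farther back than shut.
Start: joints at [1.242, 0.469, -0.049, 1.532, 0.024, 1.141, -0.082], TCP at [0.199, -0.645, 0.256] pointing down, gripper open.
Joint ranges: [-2.59, 2.59], [-0.33, 1.99], [-1.39, 1.29], [0.1, 2.45], [-1.04, 4.18], [0.21, 1.99], [-2.66, 2.66]. Speed limits (rad/s): [2.57, 2.57, 3.14, 3.14, 3.14, 3.14, 3.14].

## Interface

Orientations are given as a 3x3 rotation matrix whose columns are the frame's x, y, z axes.
In Python, from rig import * gives the robot as it stands. Calls block until the motion is done:
- movep(position, orientation): joint-space move of the TCP to a pose.
- move_l(position, attitude=None, feed=0.15, until_force=None): straight line of the TCP; attitude=None keeps the orientation; feed is the mean speed in m/s. With until_force (N) it stops when the force on the tool has changed by that much, and returns True; else False.
- move_joints(angles): joint-space move.
- command_gripper(opening, newtons=None): finger opening in m; newtons is the grip in N (None keeps the last); returns when the fingers have stopped.
- sleep(seconds).
- inverse_kinematics(position, orientation): joint angles nearest the present ones, or None.
- sense(): the state.
- camera(name): name is "scene" or "top" or "wrist"; returns (picture, depth): 480x640x3 uint8, red, green, blue; 480x640 float32, m along the optical axis (not along the pixel's ray), 0 where there is no reading.
- camera_params(name): a dict with "K" (3x3 intrinsics, pixels), "position" and "rotation" of the camera in the world; the wrist camera has in their place "tool_from_camera" (4x4, takes a point from camera to tool coordinates, whose origin is the TCP and whose axes are the tool frame's). Camera axes: x right, y down, z forward; pixel columns grow to the right and rows downward; lengths in m; the calibration is good to about 2 mm. The wrist camera is an equidistant fisheye: a pixel r from the principal point sees the ray r / f radians off the axis. A picture is of the moment at which its call begins: read the wrist's pose just before it. camera_params takes no time and is no camera call.
A pose or a line that the arm cannot do raises Unreachable and nothing moves.
- finish_job(): hands the job in, once; it reports no verdict.
The state is a dict: "time_s": time; "joint_pos": joint angles; "qd": joint speeds; "joint_efforts": joint torques, N m; "position": TCP position; "tcp_rot": TCP orientation; "wrist_force": force on the tool from outside, world axes, zero at the start; "ft_torque": the same for the moment, N m; "finger_gap": finger opening in m.
Only numpy, scipy, OpenCV 4.12 (cv2) and the standard library are available. Lean on these libraries where they do the work, as an engineer would, in place of code of your own. Each camera call takes 0.05 s, during which the arm holds its last target.

## Working session

There is one attempt and no reset: what is moved stays moved. The work goes in short steps, each a Python script; the robot and the scene stay as the last script left them, time stands still between calls to the robot, and variables do not carry over. Pictures are saved under pics/ and viewed, and the job is handed in when it is done.

```bash
ls; mkdir -p pics; python3 - <<'E'
from rig import *
import cv2,numpy as np
for n in ["scene","top","wrist"]:
    p,d=camera(n); cv2.imwrite(f"pics/{n}0.png",p[:,:,::-1]); np.save(f"pics/{n}0.npy",d)
    print(n,{k:np.round(v,4).tolist() if hasattr(v,'shape') or isinstance(v,list) else v for k,v in camera_params(n).items()})
s=sense();print(s)
E
```

```text
pics
scene {'K': [[459.6309, 0.0, 318.7841], [0.0, 459.6309, 244.7071], [0.0, 0.0, 1.0]], 'position': [0.9545, 0.6347, 0.9747], 'rotation': [[-0.8519, 0.4077, -0.3286], [0.5233, 0.6407, -0.5618], [-0.0186, -0.6506, -0.7592]]}
top {'K': [[457.9704, 0.0, 313.1419], [0.0, 457.9704, 235.2988], [0.0, 0.0, 1.0]], 'position': [0.464, -0.0142, 1.0965], 'rotation': [[0.011, -0.9948, 0.1017], [-0.9999, -0.0099, 0.0114], [-0.0104, -0.1019, -0.9947]]}
wrist {'K': [[371.6483, 0.0, 316.6398], [0.0, 371.6483, 237.3544], [0.0, 0.0, 1.0]], 'tool_from_camera': [[0.0003, -0.3241, 0.946, -0.1182], [-0.001, -0.946, -0.3241, 0.0844], [1.0, -0.0008, -0.0006, -0.0001], [0.0, 0.0, 0.0, 1.0]]}
{'time_s': 0.15, 'joint_pos': array([ 1.24209656,  0.46926806, -0.04862059,  1.53342058,  0.02407475,
        1.14102012, -0.08230058]), 'qd': array([ 1.65178902e-03, -1.35524492e-03, -3.73119761e-04, -2.19314484e-03,
       -1.71631787e-03, -9.83904152e-04,  9.60595824e-05]), 'joint_efforts': array([ 8.85101308e-04, -5.10763586e+01, -4.65979089e-02, -2.37978548e+01,
        1.06920116e-02,  5.36336112e-03,  3.83536999e-06]), 'position': array([ 0.19926252, -0.64448222,  0.25549409]), 'tcp_rot': array([[-4.66543503e-04,  9.55384593e-01,  2.95364285e-01],
       [ 1.45942972e-03,  2.95364653e-01, -9.55383479e-01],
       [-9.99998826e-01, -1.46645384e-05, -1.53211713e-03]]), 'wrist_force': array([ 0.26041707, -0.86962424, -0.37730039]), 'ft_torque': array([ 0.03229147, -0.01892077,  0.02335323]), 'finger_gap': 0.08576650173173578}
```

View pics/top0.png

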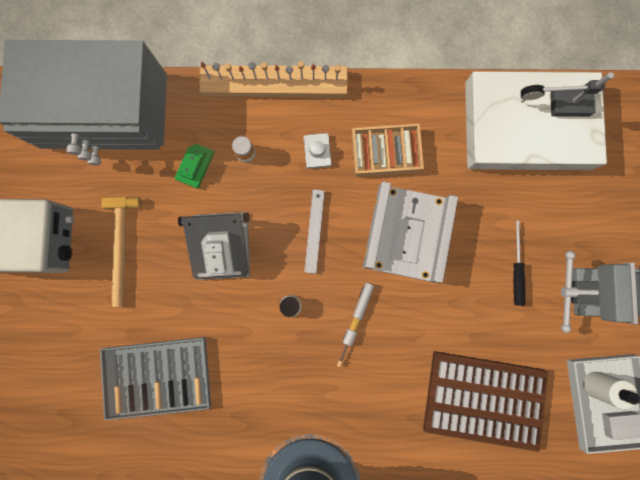

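View pics/scene0.png

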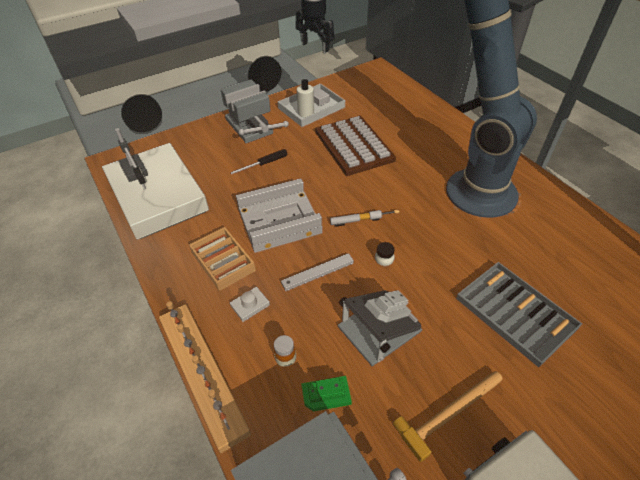

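The top view shows the polishing table at (218,245) with the grey insert at (215,255). The green look-alike block is at (194,165) and the round insert at (318,150). The mould plate is at (411,232) and the straightedge at (314,231). The insert meant is the grey one on the slope, so I'll enlarge it to confirm.

```bash
python3 - <<'E'
import cv2,numpy as np
t=cv2.imread("pics/top0.png");s=cv2.imread("pics/scene0.png")
a=cv2.resize(t[190:300,165:275],(400,400),interpolation=cv2.INTER_CUBIC)
b=cv2.resize(t[175:285,355:465],(400,400),interpolation=cv2.INTER_CUBIC)
cv2.imwrite("pics/crop1.png",np.hstack([a,b]))
c=cv2.resize(s[280:360,330:430],(400,320),interpolation=cv2.INTER_CUBIC)
e=cv2.resize(s[175:255,230:330],(400,320),interpolation=cv2.INTER_CUBIC)
cv2.imwrite("pics/crop2.png",np.hstack([c,e]))
E
```

```text
(no output)
```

View pics/crop1.png

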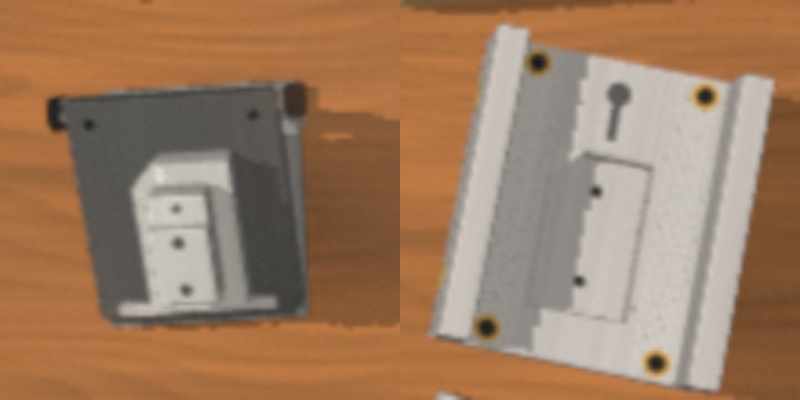

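View pics/crop2.png

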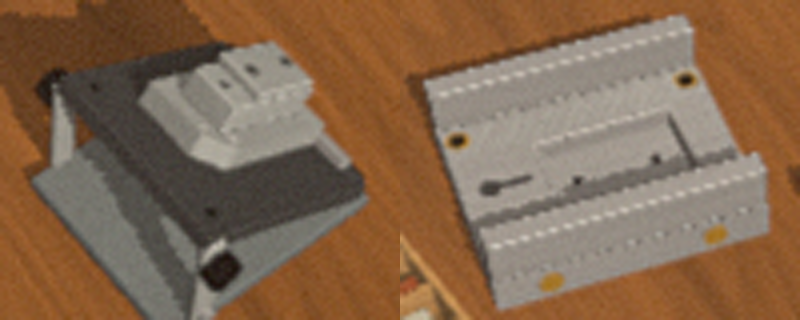

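The grey insert in crop 1 has its bevel at upper left and its step towards the lower edge. That gives +x up the slope and +y to the image left, and it fits the description, which the green block doesn't. The plate's pocket is offset towards the lower side of the image, so the pocket's +x also points up. Next come coarse positions, then wrist close-ups.

```bash
cat > h.py <<'E'
import numpy as np,cv2
from rig import *
def rays(name,uv,pose=None):
    P=camera_params(name);K=P["K"];uv=np.atleast_2d(np.asarray(uv,float))
    x=(uv[:,0]-K[0,2])/K[0,0];y=(uv[:,1]-K[1,2])/K[1,1]
    if name!="wrist":
        d=np.c_[x,y,np.ones(len(x))];R=np.array(P["rotation"]);o=np.array(P["position"])
    else:
        r=np.hypot(x,y)+1e-12;d=np.c_[np.sin(r)*x/r,np.sin(r)*y/r,np.cos(r)]
        T=np.array(P["tool_from_camera"]);p,Rt=pose;R=Rt@T[:3,:3];o=Rt@T[:3,3]+p
    return o,d@R.T
def onz(name,uv,z,pose=None):
    o,d=rays(name,uv,pose);return o+d*((z-o[2])/d[:,2])[:,None]
def onplane(name,uv,p0,n,pose=None):
    o,d=rays(name,uv,pose);return o+d*(((p0-o)@n)/(d@n))[:,None]
def bydepth(name,uv,depth,pose=None):
    P=camera_params(name);o,d=rays(name,uv,pose)
    uv=np.atleast_2d(uv)
    z=np.array([np.median(depth[int(v)-1:int(v)+2,int(u)-1:int(u)+2]) for u,v in uv])
    if name!="wrist": return o+d*z[:,None]
    K=P["K"];r=np.hypot(uv[:,0]-K[0,2],uv[:,1]-K[1,2])/K[0,0]
    return o+d*(z/np.cos(r))[:,None]
def shot(tag):
    s=sense();p,d=camera("wrist")
    cv2.imwrite(f"pics/{tag}.png",p[:,:,::-1]);np.savez(f"pics/{tag}.npz",d=d,p=s["position"],R=s["tcp_rot"],g=s["finger_gap"],f=s["wrist_force"])
    return s
def load(tag):
    q=np.load(f"pics/{tag}.npz");return q["d"],(q["p"],q["R"])
def down(yaw,sign=1):
    "tool down, jaw axis (z) along sign*(dir at yaw)"
    z=sign*np.array([np.cos(yaw),np.sin(yaw),0]);x=np.array([0,0,-1.]);return np.c_[x,np.cross(z,x),z]
E
python3 - <<'E'
from h import *
d=np.load("pics/top0.npy");np.set_printoptions(precision=4,suppress=True)
uv=[(215,252),(212,240),(225,222),(240,270),(189,222),(247,258),(385,230),(440,240),(411,240),(398,215),(314,195),(314,231),(311,268),(194,165),(290,306),(365,295)]
for u,p in zip(uv,bydepth("top",uv,d)):print(u,p)
E
```

```text
(215, 252) [0.527  0.2106 0.1026]
(212, 240) [0.5538 0.2198 0.095 ]
(225, 222) [0.5939 0.192  0.0965]
(240, 270) [0.4901 0.1663 0.0362]
(189, 222) [0.5929 0.2712 0.0982]
(247, 258) [0.5193 0.1547 0.0111]
(385, 230) [ 0.5877 -0.1705  0.0262]
(440, 240) [ 0.5629 -0.2921  0.0519]
(411, 240) [ 0.566  -0.234   0.0121]
(398, 215) [ 0.6233 -0.201   0.0277]
(314, 195) [ 0.6717 -0.0028  0.0147]
(314, 231) [ 0.5851 -0.0037  0.0134]
(311, 268) [0.4972 0.0024 0.0133]
(194, 165) [0.7354 0.2804 0.0431]
(290, 306) [0.4095 0.0487 0.045 ]
(365, 295) [ 0.4356 -0.1238  0.0231]
```

```bash
python3 - <<'E'
from h import *
print(sense()["time_s"])
for p in ([.566,-.228,.23],[.585,-.003,.22],[.53,.205,.3]):
    for s in (1,-1):
        q=inverse_kinematics(np.array(p),down(np.pi/2-.17,s));print(p,s,None if q is None else np.round(q,2))
movep(np.array([.566,-.228,.24]),down(np.pi/2-.17,1)); s=shot("w1");print(s["time_s"],s["joint_pos"].round(2),s["position"])
E
```

```text
0.15
[0.566, -0.228, 0.23] 1 [ 0.84  0.48 -0.72  1.69  0.35  1.1   1.41]
[0.566, -0.228, 0.23] -1 [ 0.46  0.4  -0.2   1.72  0.09  1.04 -1.51]
[0.585, -0.003, 0.22] 1 [ 0.56  0.49 -0.85  1.76  0.41  1.08  0.97]
[0.585, -0.003, 0.22] -1 [ 0.31  0.4  -0.5   1.77  0.22  1.02 -2.01]
[0.53, 0.205, 0.3] 1 [ 0.38  0.48 -1.13  1.69  0.45  1.26  0.55]
[0.53, 0.205, 0.3] -1 [ 0.32  0.43 -1.02  1.7   0.39  1.23 -2.53]
2.15 [ 0.84  0.47 -0.72  1.68  0.34  1.12  1.42] [ 0.56563013 -0.22939582  0.23983436]
```

View pics/w1.png

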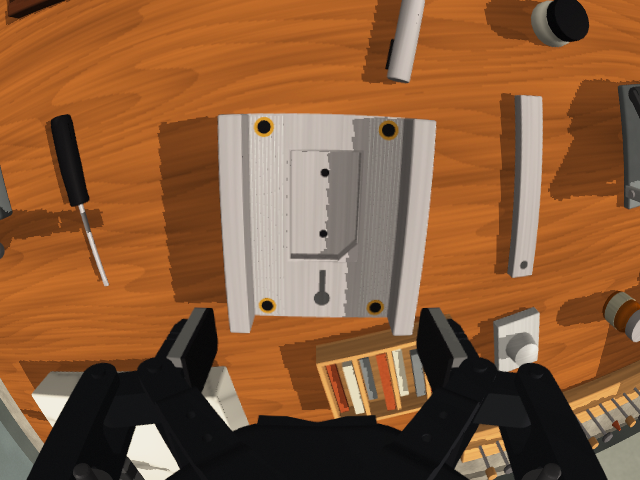

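The wrist view shows the plate square on. The pocket runs from about (291,150) to (358,257), with its bevel at lower right (+x +y) at (350,248). The straightedge is at (527,186). I'll enlarge it to pick the edges.

```bash
python3 - <<'E'
import cv2,numpy as np
t=cv2.imread("pics/w1.png")
cv2.imwrite("pics/w1a.png",cv2.resize(t[140:270,270:380],(506,598),interpolation=cv2.INTER_CUBIC))
cv2.imwrite("pics/w1b.png",cv2.resize(t[105:345,205:445],(600,600),interpolation=cv2.INTER_CUBIC))
E
```

```text
(no output)
```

View pics/w1a.png

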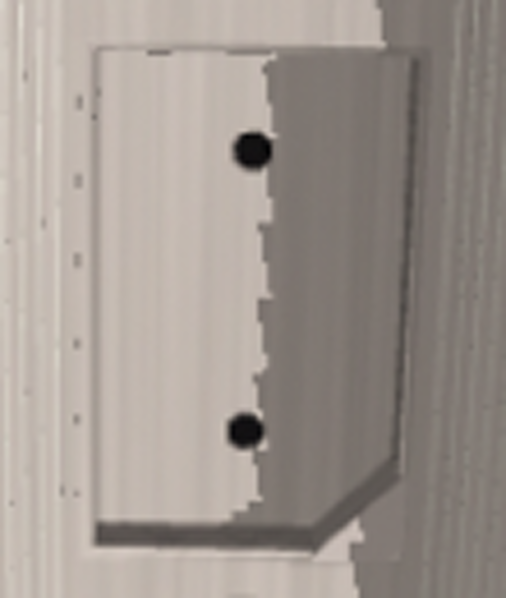

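View pics/w1b.png

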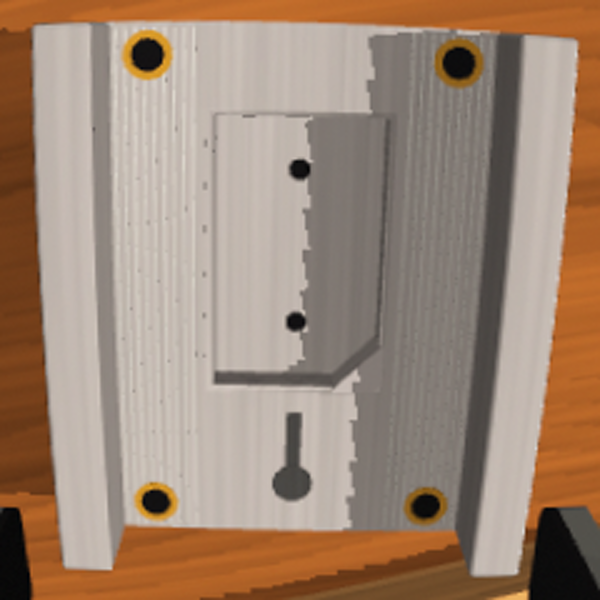

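```bash
python3 - <<'E'
from h import *
np.set_printoptions(precision=4,suppress=True)
d,pose=load("w1")
def A(l):return np.array(l)/4.6+[270,140]-0.4
def B(l):return np.array(l)/2.5+[205,105]-0.3
c=onz("wrist",B([(33,25),(577,40),(65,568),(520,575)]),.064,pose)
print(c,c.mean(0)); e=np.linalg.norm
print("len",e(c[0]-c[2]),e(c[1]-c[3]),"wid",e(c[0]-c[1]),e(c[2]-c[3]))
for a,b in((0,2),(1,3)):
    v=c[b]-c[a];print("yaw",np.degrees(np.arctan2(v[1],v[0])))
v=c[1]-c[0];print("yaw y",np.degrees(np.arctan2(-v[0],v[1])))
b=onz("wrist",B([(147,55),(458,63),(156,500),(426,506)]),.028,pose);print("bush",b,b.mean(0))
for i,j in((0,2),(1,3)):
    v=b[j]-b[i];print("yaw",np.degrees(np.arctan2(v[1],v[0])),e(v))
f=onz("wrist",A([(97,523),(320,523),(394,460),(410,55),(98,52)]),.012,pose);print("floor",f)
h=onz("wrist",A([(252,150),(245,431)]),.012,pose);print("holes",h,h.mean(0),e(h[0]-h[1]))
print("depth check",bydepth("wrist",B([(65,200),(540,200),(250,200),(160,300),(430,300)]),d,pose)[:,2])
E
```

```text
[[ 0.4682 -0.2917  0.064 ]
 [ 0.502  -0.1209  0.064 ]
 [ 0.6635 -0.3299  0.064 ]
 [ 0.6975 -0.1578  0.064 ]] [ 0.5828 -0.2251  0.064 ]
len 0.19898251590225857 0.1989219563512091 wid 0.17414586182553515 0.17543431573858245
yaw -11.063007082700315
yaw -10.69184922438442
yaw y -11.194521434343601
bush [[ 0.4858 -0.2627  0.028 ]
 [ 0.5071 -0.1547  0.028 ]
 [ 0.6583 -0.2966  0.028 ]
 [ 0.6804 -0.1883  0.028 ]] [ 0.5829 -0.2256  0.028 ]
yaw -11.14022388972722 0.17581228017400613
yaw -10.9788387622416 0.17648660381144313
floor [[ 0.613  -0.2638  0.012 ]
 [ 0.6214 -0.216   0.012 ]
 [ 0.6098 -0.198   0.012 ]
 [ 0.5244 -0.1821  0.012 ]
 [ 0.5131 -0.2442  0.012 ]]
holes [[ 0.5385 -0.217   0.012 ]
 [ 0.5978 -0.2285  0.012 ]] [ 0.5681 -0.2228  0.012 ] 0.06041836599680161
depth check [0.0649 0.0649 0.0127 0.0293 0.0294]
```

The plate fit agrees with itself. The yaw is about -11.0° and the pocket centre is about (0.568, -0.2225), and the ejector holes give the same centre. Now the insert, viewed square to the slope.

```bash
cat >> h.py <<'E'
def slope(yaw,sign=1,tilt=np.pi/6):
    "axes of insert on slope: columns x,y,z ; and tool orientation"
    c,s=np.cos(yaw),np.sin(yaw)
    n=np.array([-np.sin(tilt)*c,-np.sin(tilt)*s,np.cos(tilt)]);y=np.array([-s,c,0]);x=np.cross(y,n)
    z=sign*y;return np.c_[x,y,n],np.c_[-n,np.cross(z,-n),z]
E
python3 - <<'E'
from h import *
yaw=np.radians(4);I,T=slope(yaw,1);c=np.array([.525,.208,.09])
for k in (.13,.05,0):
  for s in(1,-1):
    q=inverse_kinematics(c+I[:,2]*k,slope(yaw,s)[1]);print(k,s,None if q is None else q.round(2))
movep(c+I[:,2]*.13,T);s=shot("w2");print(s["time_s"],s["position"],s["joint_pos"].round(2))
E
```

```text
0.13 1 [ 0.31  0.23 -1.05  2.25  1.06  0.58  0.08]
0.13 -1 [-1.74  0.18  1.23  2.34  0.23  0.28 -2.26]
0.05 1 [-0.5   0.29 -0.12  2.28  1.22  0.31 -0.1 ]
0.05 -1 None
0 1 [ 0.33  0.74 -1.18  2.22  1.65  0.9  -0.29]
0 -1 None
3.8333 [0.46100697 0.20281522 0.2028209 ] [ 0.31  0.23 -1.05  2.25  1.06  0.58  0.08]
```

View pics/w2.png

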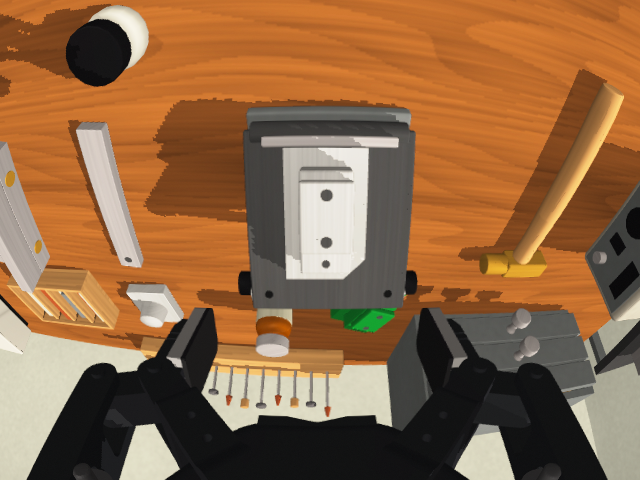

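The wrist view looks square onto the slope. The insert base spans about (284,148) to (368,279), with its bevel at lower right (355,270), and the step top carries three holes. The green look-alike is behind it at (362,318).

```bash
python3 - <<'E'
import cv2,numpy as np
t=cv2.imread("pics/w2.png")
cv2.imwrite("pics/w2a.png",cv2.resize(t[130:290,260:390],(520,640),interpolation=cv2.INTER_CUBIC)[:600])
E
```

```text
(no output)
```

View pics/w2a.png

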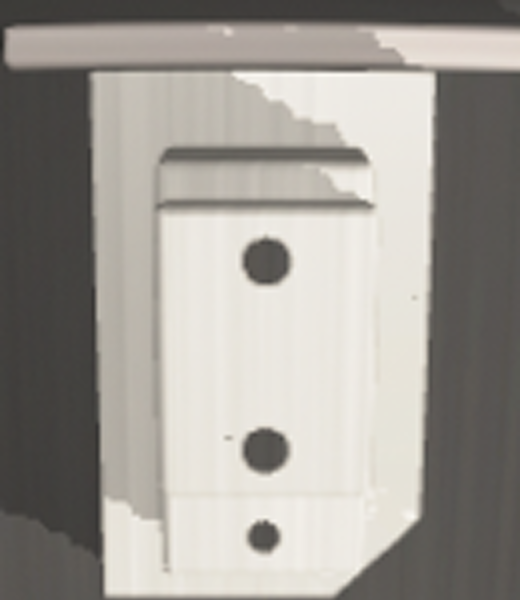

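```bash
python3 - <<'E'
from h import *
np.set_printoptions(precision=4,suppress=True)
d,pose=load("w2")
def A(l):return np.array(l)/4.0+[260,130]-0.4
def grid(x0,x1,y0,y1):
    g=np.mgrid[x0:x1:12,y0:y1:12].reshape(2,-1).T;return bydepth("wrist",A(g),d,pose)
def plane(P):
    c=P.mean(0);_,s,v=np.linalg.svd(P-c);n=v[2]*np.sign(v[2,2]);return c,n,s[2]/np.sqrt(len(P))
ps={}
for nm,r in {"step":(175,360,290,420),"base-y":(112,148,100,560),"base+y":(385,415,90,480),"plate+":(445,490,120,560)}.items():
    c,n,s=plane(grid(*r));ps[nm]=(c,n);print(nm,c,n,"tilt",np.degrees(np.arccos(n[2])),"az",np.degrees(np.arctan2(-n[1],-n[0])),s)
n=ps["step"][1]
print("heights rel step",[(k,(ps[k][0]-ps["step"][0])@n) for k in ps])
bc=np.vstack([ps["base-y"][0],ps["base+y"][0]]).mean(0)
P=onplane("wrist",A([(92,72),(435,72),(105,597),(335,597),(420,518)]),bc,n,pose);print("base",P)
e=np.linalg.norm;print(e(P[0]-P[1]),e(P[0]-P[2]),e(P[2]-P[3]),e(P[1]-P[4]))
x1=P[2]-P[0];x2=P[4]-P[1];y=P[1]-P[0]
for v in(x1,x2):print("az x",np.degrees(np.arctan2(v[1],v[0])),"elev",np.degrees(np.arcsin(v[2]/e(v))))
print("az y",np.degrees(np.arctan2(-y[0],y[1])))
cen=(P[2]+P[1])/2;print("base top centre",cen, "table-level z check:",cen-16e-3*n)
S=onplane("wrist",A([(160,207),(375,207),(168,494),(367,494)]),ps["step"][0],n,pose);print("step",S,e(S[0]-S[2]),e(S[0]-S[1]),e(S[2]-S[3]),S.mean(0))
E
```

```text
step [0.503  0.2118 0.0955] [-0.4982 -0.0356  0.8664] tilt 29.96213809132167 az 4.0903378404943185 0.0002666991222360382
base-y [0.5223 0.1881 0.0735] [-0.4991 -0.0214  0.8663] tilt 29.970267195172116 az 2.453073025724719 0.0002913502582359429
base+y [0.5114 0.2369 0.069 ] [-0.5012 -0.0051  0.8653] tilt 30.079397908343996 az 0.5794101380481593 0.00027684787899432474
plate+ [0.5309 0.2534 0.0626] [-0.4997 -0.035   0.8655] tilt 30.061635864419195 az 4.012140149154858 0.0002786768714970503
heights rel step [('step', np.float64(0.0)), ('base-y', np.float64(-0.027855623802148365)), ('base+y', np.float64(-0.028008224422342815)), ('plate+', np.float64(-0.04389266434270291))]
base [[0.482  0.1806 0.0499]
 [0.4777 0.2404 0.0499]
 [0.5687 0.1863 0.1   ]
 [0.5656 0.2307 0.1   ]
 [0.5502 0.2455 0.0918]]
0.059919722101649454 0.10025790240832219 0.04454358492190171 0.08392720088771327
az x 3.73308407679577 elev 29.961656176325615
az x 4.036293214200624 elev 29.962127062701768
az y 4.081522087980162
base top centre [0.5232 0.2133 0.0749] table-level z check: [0.5312 0.2139 0.0611]
step [[0.4837 0.1937 0.0837]
 [0.4813 0.2277 0.0837]
 [0.5257 0.1972 0.108 ]
 [0.5234 0.2305 0.108 ]] 0.048680156597412566 0.034064364438949404 0.03343717966566224 [0.5035 0.2123 0.0958]
```

The tilt is 30° and the base measures 60 x 100 mm, with heights of 28 and 44 mm, all as described. Yaw is 4°. Grasping now.

```bash
python3 - <<'E'
from h import *
I,T=slope(np.radians(4.0),1);n=I[:,2]
c=np.array([.5232,.2131,.0749])
command_gripper(.065,60)
move_l(c+n*.075,T,feed=.15)
r=move_l(c+n*.0295,T,feed=.06,until_force=8);s=sense();print(r,s["time_s"],s["position"],c+n*.0295,s["wrist_force"],s["joint_pos"].round(2))
shot("w3")
E
```

```text
False 5.7417 [0.50844706 0.21220734 0.10078667] [0.50848593 0.21207109 0.10044775] [-0.3365244   0.63243081 -0.27453177] [ 0.1   0.51 -0.86  2.25  1.55  0.63 -0.33]
```

View pics/w3.png

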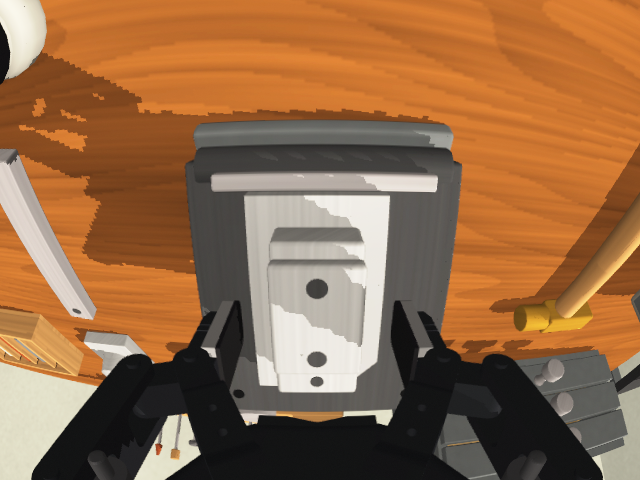

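The fingers straddle the core symmetrically, with pads at (230,340) and (405,340). Closing, then lifting along the slope normal.

```bash
python3 - <<'E'
from h import *
I,T=slope(np.radians(4.0),1);n=I[:,2]
c=np.array([.5232,.2131,.0749])
command_gripper(.02,70);s=sense();print(s["finger_gap"],s["wrist_force"],s["time_s"])
shot("w4a")
move_l(c+n*.0345,T,feed=.05)
move_l(c+n*.11,T,feed=.15);s=shot("w4");print(s["finger_gap"],s["wrist_force"],s["time_s"],s["joint_pos"].round(2))
E
```

```text
0.03486051461544912 [-3.51252617 -0.82273573  4.59160079] 6.1667
0.03473837482159381 [-0.31147026  0.11675478 -5.29812862] 7.1167 [ 0.2   0.31 -0.97  2.27  1.23  0.59 -0.09]
```

View pics/w4.png

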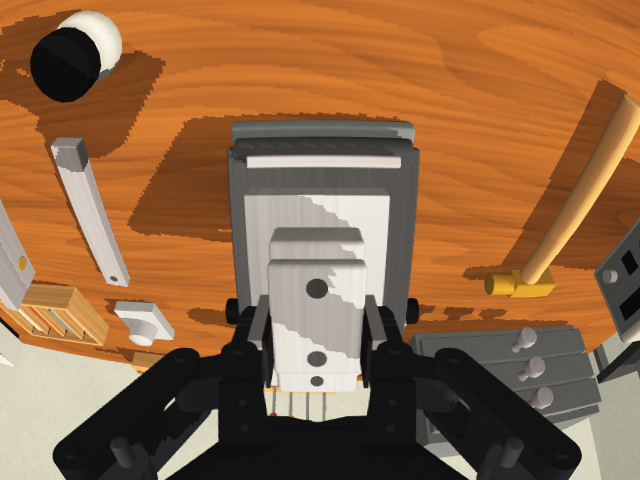

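The insert is held (gap 34.7 mm, weight 5 N) and looks unchanged in the hand. I'll measure its pose in the tool frame.

```bash
python3 - <<'E'
import cv2,numpy as np
t=cv2.imread("pics/w4.png")
cv2.imwrite("pics/w4c.png",cv2.resize(t[180:330,225:405],(720,600),interpolation=cv2.INTER_CUBIC))
E
```

```text
(no output)
```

View pics/w4c.png

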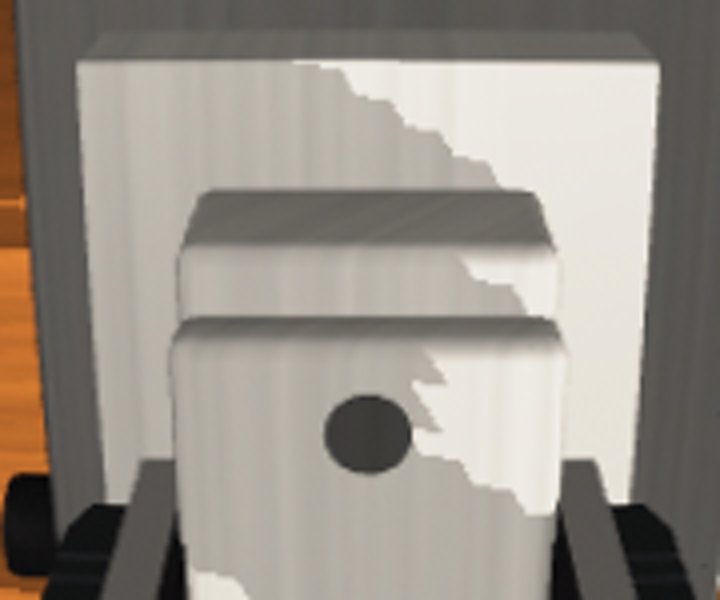

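```bash
python3 - <<'E'
from h import *
np.set_printoptions(precision=4,suppress=True)
d,_=load("w4");pose=(np.zeros(3),np.eye(3))  # tool frame
def A(l):return np.array(l)/4.0+[225,180]-0.4
g=np.vstack([np.mgrid[110:170:12,90:420:12].reshape(2,-1).T,np.mgrid[580:630:12,90:420:12].reshape(2,-1).T])
P=bydepth("wrist",A(g),d,pose);c=P.mean(0);n=np.linalg.svd(P-c)[2][2];n*=np.sign(n[0]);print("base top",c,n)
Q=onplane("wrist",A([(79,63),(658,65),(105,490),(633,490)]),c,n,pose);print(Q,np.linalg.norm(Q[0]-Q[1]),np.linalg.norm(Q[2]-Q[3]))
m=(Q[:2].mean(0));w=Q[1]-Q[0];print("mid -x edge",m,"yaw deg (y drift along z)",np.degrees(np.arctan2(w[1],w[2])))
for a,b in((0,2),(1,3)):
    v=Q[b]-Q[a];print("side dir",np.degrees(np.arctan2(v[2],-v[1])))
print("mid far",Q[2:].mean(0))
E
```

```text
base top [0.0301 0.0294 0.0002] [ 1.     -0.0023 -0.0003]
[[ 0.0301  0.0504 -0.0296]
 [ 0.0301  0.0501  0.03  ]
 [ 0.03    0.0007 -0.03  ]
 [ 0.03    0.0007  0.0304]] 0.05967125729466245 0.0604359294289551
mid -x edge [0.0301 0.0502 0.0002] yaw deg (y drift along z) -0.2657101943339154
side dir -0.4358956804497191
side dir 0.44957404446980326
mid far [0.03   0.0007 0.0002]
```

The grasp is centred within 0.3 mm, with the base top at tool x = 30 mm. Moving over the pocket.

```bash
python3 - <<'E'
from h import *
p=sense()["position"]
move_l(p+[0,-.06,.07],feed=.25)
D=down(np.pi/2-np.radians(11.0),1)
q=inverse_kinematics(np.array([.568,-.2225,.058]),D);print(None if q is None else q.round(2))
movep(np.array([.568,-.2225,.15]),D)
move_l(np.array([.568,-.2225,.085]),D,feed=.15)
s=shot("w5");print(s["time_s"],s["position"],s["joint_pos"].round(2),s["finger_gap"])
E
```

```text
[ 0.77  0.69 -0.65  1.82  0.56  0.82  1.21]
10.0 [ 0.56876796 -0.22192671  0.08574247] [ 0.77  0.65 -0.65  1.81  0.51  0.85  1.25] 0.034490725884593676
```

View pics/w5.png

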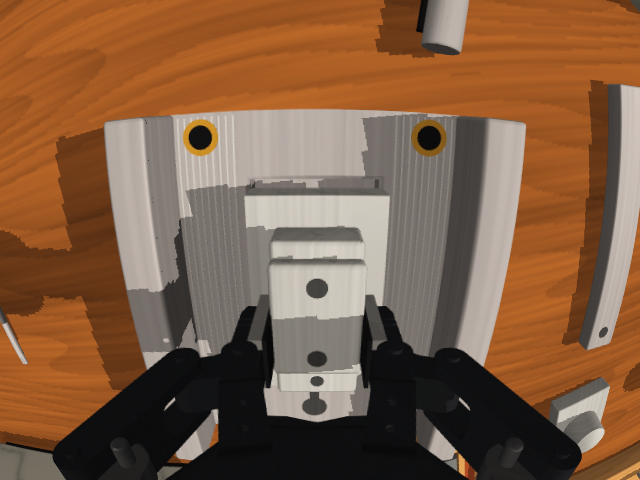

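The insert hovers over the pocket, with the mouth's -x edge at row 179 and the bushings at (200,138) and (429,138). As a cross-check, I'll measure the bushing midpoint in the tool frame. It should be 73 mm towards -x and centred.

```bash
python3 - <<'E'
from h import *
np.set_printoptions(precision=4,suppress=True)
d,p=load("w5");R=p[1]
im=cv2.imread("pics/w5.png");g=cv2.cvtColor(im,cv2.COLOR_BGR2GRAY)
cs=[]
for u,v in((200,138),(429,138)):
    m=(g[v-15:v+16,u-15:u+16]<50).astype(np.uint8);n,l,st,ce=cv2.connectedComponentsWithStats(m);k=1+np.argmax(st[1:,4]);cs.append(ce[k]+[u-15,v-15])
print(cs)
B=onz("wrist",cs,.028,p);T=(B-p[0])@R;print(T,T.mean(0));w=T[1]-T[0];print("yaw of plate in tool",np.degrees(np.arctan2(w[1],w[2])),np.linalg.norm(w))
M=(onz("wrist",[(248,180),(383,178)],.028,p)-p[0])@R;print("mouth",M)
print(down(np.pi/2-np.radians(11.0)).T@R)
E
```

```text
[array([199.7947, 137.1289]), array([428.7902, 137.6272])]
[[ 0.0576  0.0741 -0.0561]
 [ 0.0577  0.0736  0.0545]] [ 0.0576  0.0738 -0.0008]
yaw of plate in tool -0.2515302791309585 0.11060654655479142
mouth [[ 0.0577  0.0522 -0.0328]
 [ 0.0577  0.0531  0.0325]]
[[ 1.      0.0014 -0.0003]
 [-0.0014  1.      0.001 ]
 [ 0.0003 -0.001   1.    ]]
```

Everything agrees within 1 mm once the tracking offset is allowed for. Descending with a force guard.

```bash
python3 - <<'E'
from h import *
D=down(np.pi/2-np.radians(11.0),1)
print(sense()["position"])
move_l(np.array([.5677,-.2227,.078]),D,feed=.05); print(sense()["position"])
r=move_l(np.array([.5677,-.2227,.0565]),D,feed=.025,until_force=8);s=shot("w6");print(r,s["time_s"],s["position"],s["wrist_force"],s["ft_torque"],s["finger_gap"])
E
```

```text
[ 0.56916512 -0.22214685  0.08633375]
[ 0.56753687 -0.22283546  0.07803882]
True 11.075 [ 0.5674539  -0.22264667  0.05848452] [-1.17839916  0.0208852   5.14544614] [-0.00751839  0.01683663  0.03079249] 0.03484478861727652
```

View pics/w6.png

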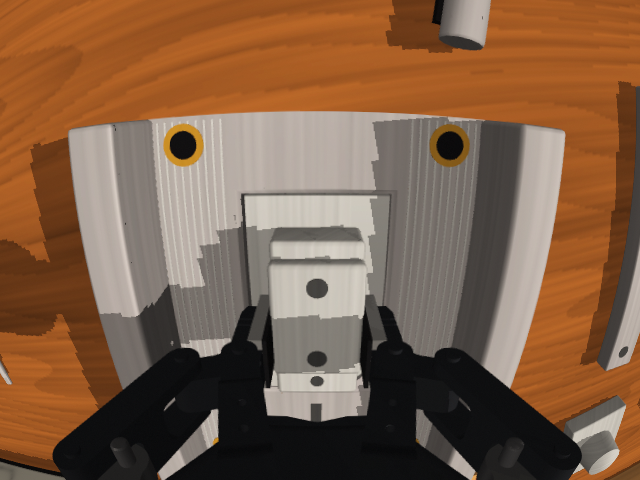

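Contact came at TCP z = 58.5 mm against an expected 58, and the base looks flush. Releasing and checking from above.

```bash
python3 - <<'E'
from h import *
D=down(np.pi/2-np.radians(11.0),1)
command_gripper(.060);p=sense()["position"]
move_l(p+[0,0,.05],D,feed=.12)
move_l(np.array([.566,-.2225,.24]),D,feed=.3);command_gripper(.085)
s=shot("w7");print(s["time_s"],s["position"])
t=cv2.imread("pics/w7.png");cv2.imwrite("pics/w7a.png",cv2.resize(t[105:345,205:445],(600,600),interpolation=cv2.INTER_CUBIC))
E
```

```text
13.025 [ 0.56567241 -0.22239558  0.23907226]
```

View pics/w7a.png

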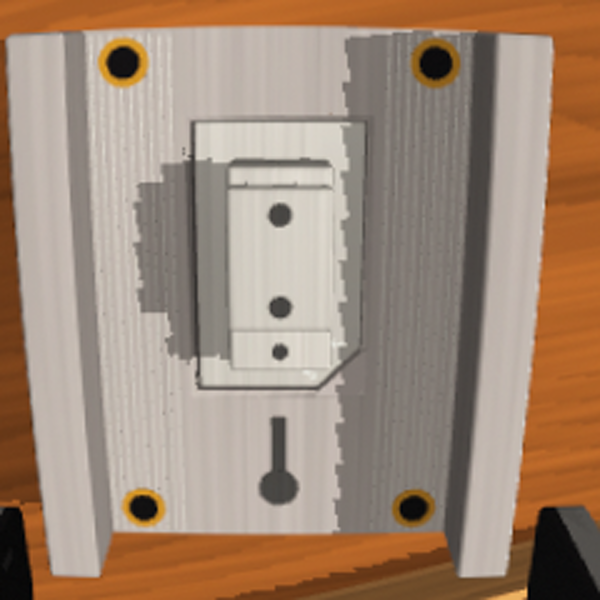

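View pics/w7.png

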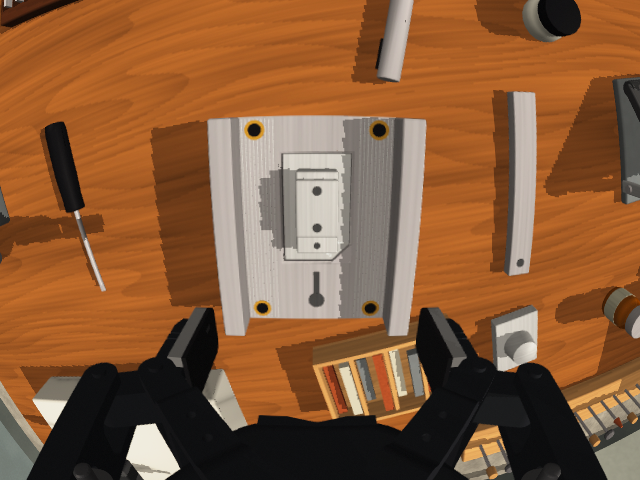

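The insert sits bevel to bevel, with the base flush in the outline. I'll check heights by depth and get a first fix on the straightedge.

```bash
python3 - <<'E'
from h import *
np.set_printoptions(precision=4,suppress=True)
d,p=load("w7")
B=lambda l:np.array(l)/2.5+[205,105]-.3
print(bydepth("wrist",B([(280,240),(280,285),(245,280),(320,260),(250,140),(320,140),(215,200),(352,260),(250,380),(180,430),(210,420),(400,200),(40,300),(505,300)]),d,p)[:,2])
Q=onz("wrist",[(509,93),(535,93),(529,273),(508,275)],.014,p);print(Q,Q.mean(0))
v=Q[2]+Q[3]-Q[0]-Q[1];yaw=np.degrees(np.arctan2(v[1],v[0]));print(yaw,np.linalg.norm(v)/2)
for s in (1,-1):
  y=np.radians(yaw)+np.pi/2
  for t,o in((Q.mean(0)+[0,0,.02],down(y,s)),(np.array([.568,-.2225,.09]),down(np.radians(-11),s))):
    q=inverse_kinematics(t,o);print(s,t,None if q is None else q.round(2))
E
```

```text
[0.0574 0.0564 0.0569 0.0563 0.0281 0.0288 0.0289 0.0292 0.0289 0.0288
 0.0291 0.0287 0.0648 0.0647]
[[ 0.4882 -0.013   0.014 ]
 [ 0.49    0.0191  0.014 ]
 [ 0.6888  0.0022  0.014 ]
 [ 0.6846 -0.0264  0.014 ]] [ 0.5879 -0.0045  0.014 ]
-4.368362254639559 0.1981635920582099
1 [ 0.5879 -0.0045  0.034 ] [ 0.4   0.7  -0.64  1.89  0.6   0.75  0.92]
1 [ 0.568  -0.2225  0.09  ] [ 0.55  0.57 -0.33  1.82  0.25  0.79 -0.1 ]
-1 [ 0.5879 -0.0045  0.034 ] [-0.04  0.6  -0.03  1.91  0.03  0.62 -1.74]
-1 [ 0.568  -0.2225  0.09  ] [ 0.97  0.78 -0.98  1.8   0.76  1.    2.63]
```

The insert is level and home: base top level with the parting face, step top 28 mm higher. Closer look at the straightedge from its grasp attitude.

```bash
python3 - <<'E'
from h import *
movep(np.array([.588,-.0045,.17]),down(np.radians(85.6),1));s=shot("w8");print(s["time_s"],s["position"])
t=cv2.imread("pics/w8.png");cv2.imwrite("pics/w8a.png",cv2.resize(t[60:340,200:440],(514,600),interpolation=cv2.INTER_CUBIC))
E
```

```text
13.9917 [ 0.58858008 -0.00657707  0.17020829]
```

View pics/w8.png

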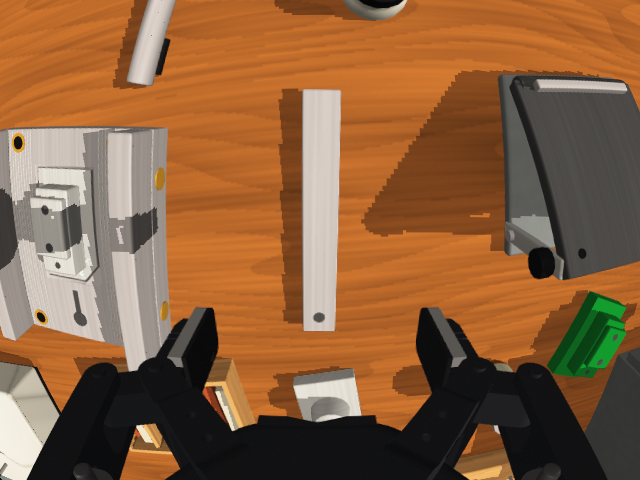

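The straightedge runs from about (322,90) to (319,331) in clear bench space. I'll measure its four top corners.

```bash
python3 - <<'E'
from h import *
np.set_printoptions(precision=4,suppress=True)
d,p=load("w8");im=cv2.imread("pics/w8.png")
h=cv2.cvtColor(im,cv2.COLOR_BGR2HSV);m=((h[:,:,1]<60)&(h[:,:,2]>120)).astype(np.uint8)
m[:, :250]=0;m[:,400:]=0;m[345:]=0
n,l,st,ce=cv2.connectedComponentsWithStats(m);k=1+np.argmax(st[1:,4]);print(st[k],ce[k])
b=(l==k)
rows=np.arange(100,325,6);Lr=[];Rr=[]
for r in rows:
    c=np.where(b[r])[0];Lr.append((c[0]-.5,r));Rr.append((c[-1]+.5,r))
Z=.014
L=onz("wrist",Lr,Z,p);R=onz("wrist",Rr,Z,p)
ft=lambda P:np.polyfit(P[:,0],P[:,1],1)
a,c=ft(L),ft(R);print("yaw",np.degrees(np.arctan([a[0],c[0]])),"width",np.median(np.abs(R-L)[:,1]))
M=ft((L+R)/2);print("mid",np.degrees(np.arctan(M[0])))
E=onz("wrist",[(322,st[k][1]-.5),(319,st[k][1]+st[k][3]-.5)],Z,p);print(E,np.linalg.norm(E[1]-E[0]))
x=E[:,0].mean();print("centre",x,np.polyval(M,x)); 
print("depth z",bydepth("wrist",[(320,120),(320,200),(319,300),(400,250)],d,p)[:,2])
E
```

```text
[ 302   89   39  242 8498] [319.8335 204.7341]
yaw [-4.9252 -5.0389] width 0.027371554153168977
mid -4.982116567610911
[[ 0.4871  0.0056  0.014 ]
 [ 0.686  -0.0122  0.014 ]] 0.19968168892356922
centre 0.586548481747523 -0.00389111981076809
depth z [0.0148 0.0147 0.0152 0.0012]
```

```bash
python3 - <<'E'
from h import *
D=down(np.radians(85.0),1);c=np.array([.5867,-.0040,0])
command_gripper(.055,70)
move_l(c+[0,0,.075],D,feed=.25)
r=move_l(c+[0,0,.0278],D,feed=.06,until_force=8);s=sense();print(r,s["position"],s["wrist_force"])
command_gripper(.015,80);s=sense();print(s["finger_gap"],s["wrist_force"],s["position"],s["time_s"])
move_l(c+[0,0,.04],D,feed=.05);move_l(c+[0,0,.16],D,feed=.2)
s=shot("w9");print(s["finger_gap"],s["wrist_force"],s["ft_torque"],s["position"],s["time_s"])
E
```

```text
False [ 0.58696637 -0.00382725  0.02800503] [-0.92637085 -0.20340922 -0.82968799]
0.02575267763590845 [-1.89663951 -0.33431484  5.37116038] [ 0.58699303 -0.00405705  0.02861262] 16.2833
0.025564507876521692 [-0.67193621 -0.23298609 -5.72836063] [0.01874683 0.01417353 0.01883293] [ 0.58556931 -0.00449039  0.15867722] 17.425
```

View pics/w9.png

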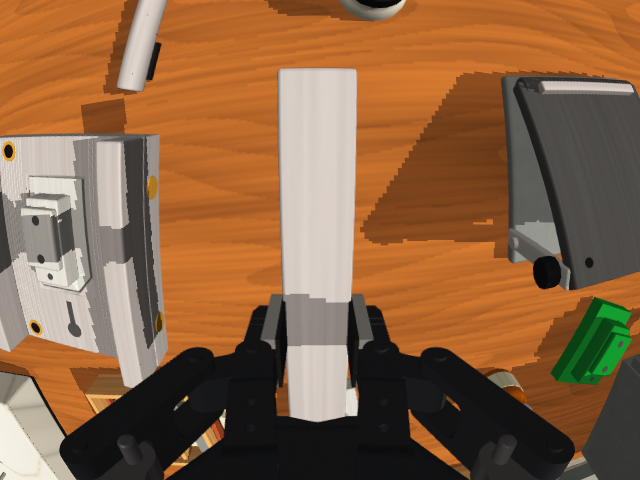

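The bar is held, seen at (318,69) down to the palm. Measuring its pose in the tool frame.

```bash
python3 - <<'E'
from h import *
np.set_printoptions(precision=4,suppress=True)
d,_=load("w9");p=(np.zeros(3),np.eye(3))
g=np.mgrid[290:345:5,85:285:5].reshape(2,-1).T
P=bydepth("wrist",g,d,p);c=P.mean(0);n=np.linalg.svd(P-c)[2][2];n*=np.sign(n[0]);print("top",c,n)
im=cv2.imread("pics/w9.png");h=cv2.cvtColor(im,cv2.COLOR_BGR2HSV);b=(h[:,:,1]<60)&(h[:,:,2]>90)
Lr=[];Rr=[]
for r in range(80,285,5):
    q=np.where(b[r,260:380])[0]+260;Lr.append((q[0]-.5,r));Rr.append((q[-1]+.5,r))
L=onplane("wrist",Lr,c,n,p);R=onplane("wrist",Rr,c,n,p);M=(L+R)/2
f=np.polyfit(M[:,1],M[:,2],1);print("yaw",np.degrees(np.arctan(f[0])),"z0",f[1],"width",np.median(R[:,2]-L[:,2]))
rr=[np.where(b[50:120,u])[0][0]+50 for u in range(290,346,4)];print(rr)
E=onplane("wrist",[(318,np.median(rr)-.5)],c,n,p);print("end",E, "centre y",E[0,1]-.1)
print("x at centre", c[0]-(n[1]*(0-c[1]))/n[0])
E
```

```text
top [ 0.014   0.0581 -0.0003] [ 1.     -0.0001 -0.0017]
yaw 0.1345256072077831 z0 0.00022879870026163844 width 0.02730220730290942
[np.int64(68), np.int64(68), np.int64(68), np.int64(68), np.int64(68), np.int64(68), np.int64(68), np.int64(68), np.int64(68), np.int64(68), np.int64(68), np.int64(68), np.int64(68), np.int64(69)]
end [[0.014  0.1    0.0008]] centre y -4.7150835245909906e-05
x at centre 0.013952522362439356
```

Centred and square, with the underside 28 mm ahead of the TCP, so placement is at TCP z of about 92 mm. Carrying it over.

```bash
python3 - <<'E'
from h import *
D=down(np.radians(-11.0),1);c=np.array([.568,-.2225,0])
movep(c+[0,0,.17],D);move_l(c+[0,0,.115],D,feed=.12);sleep(.2)
s=shot("w10");print(s["finger_gap"],s["position"],s["time_s"],s["wrist_force"])
R=s["tcp_rot"];print((D.T@R).round(4))
E
```

```text
0.02560205860986586 [ 0.56871268 -0.22261424  0.11607244] 19.2917 [ 0.40740169 -0.04904705 -5.45617669]
[[ 1.e+00  3.e-04 -2.e-03]
 [-3.e-04  1.e+00  2.e-04]
 [ 2.e-03 -2.e-04  1.e+00]]
```

View pics/w10.png

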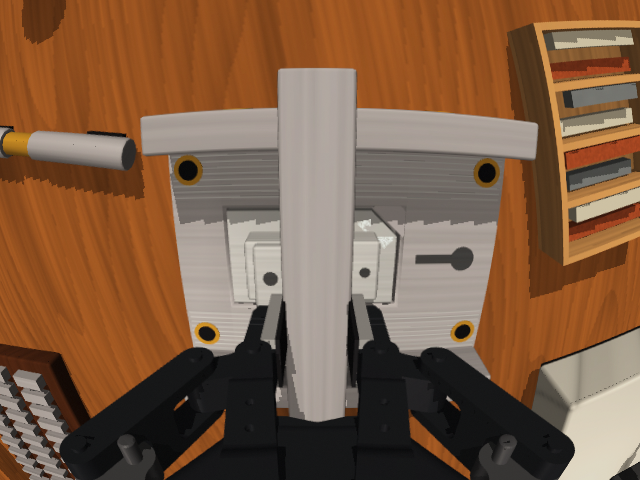

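The bar hovers square across both walls, over the insert's middle. Lowering gently with a force guard.

```bash
python3 - <<'E'
from h import *
D=down(np.radians(-11.0),1);c=np.array([.5676,-.2225,0])
move_l(c+[0,0,.098],D,feed=.05)
r=move_l(c+[0,0,.0903],D,feed=.015,until_force=4.5);s=sense();print(r,s["position"],s["wrist_force"],s["ft_torque"],s["time_s"])
shot("w11")
E
```

```text
True [ 0.56777577 -0.222562    0.0925692 ] [-1.44256128 -0.78822204  6.26188069] [ 0.01483669  0.08012822 -0.03960173] 20.2583
```

View pics/w11.png

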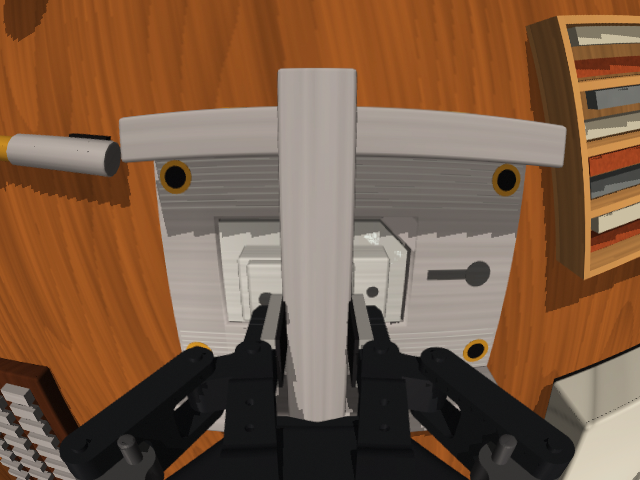

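Contact came at 92.6 mm as expected, with the bar bearing on both walls. Releasing and backing off straight up.

```bash
python3 - <<'E'
from h import *
D=down(np.radians(-11.0),1)
command_gripper(.05);p=sense()["position"];print(p)
move_l(p+[0,0,.06],D,feed=.1);move_l(np.array([.568,-.2225,.25]),D,feed=.25)
s=shot("w12");print(s["time_s"],s["wrist_force"])
t,dd=camera("top");cv2.imwrite("pics/top1.png",t[:,:,::-1]);t2,_=camera("scene");cv2.imwrite("pics/scene1.png",t2[:,:,::-1])
E
```

```text
[ 0.56592611 -0.22215695  0.09045755]
21.9667 [ 0.15395402  0.98303985 -0.41682807]
```

View pics/w12.png

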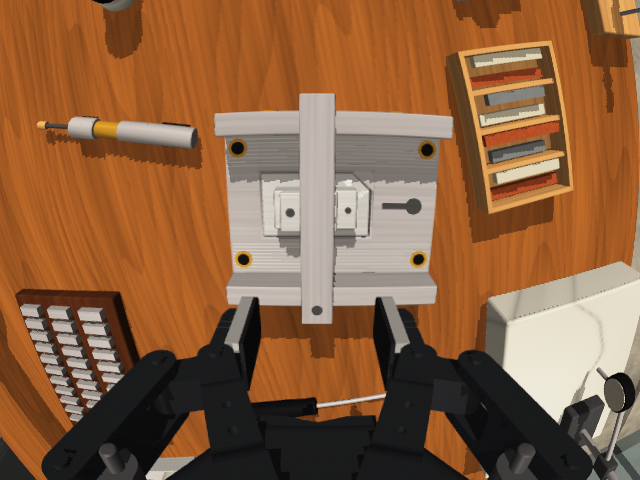

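View pics/scene1.png

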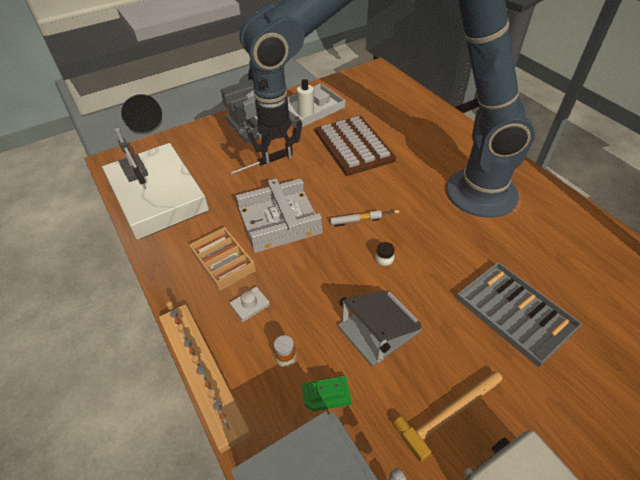

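The bar lies across both walls over the insert. A numeric check of centring, squareness and levelness follows.

```bash
python3 - <<'E'
from h import *
np.set_printoptions(precision=4,suppress=True)
d,p=load("w12");im=cv2.imread("pics/w12.png")
E=onz("wrist",[(300,94),(334.5,94.5),(302,323.5),(332,323)],.078,p)
W=onz("wrist",[(215,113.5),(452,117),(228,304),(436,304)],.064,p)
B=onz("wrist",[(237.5,148.5),(427.5,150),(243.5,259.5),(418.5,259.5)],.028,p)
yp=np.radians(-11);X=np.array([np.cos(yp),np.sin(yp)]);Y=np.array([-X[1],X[0]])
for nm,q in(("bar",E),("wall",W),("bush",B)):
    c=q[:,:2].mean(0);y=(q[:2]-q[2:]).mean(0)[:2];print(nm,c,"len",np.linalg.norm(y),"yaw",np.degrees(np.arctan2(-y[0],y[1])))
pc=B[:,:2].mean(0)-.015*X;o=E[:,:2].mean(0)-pc;print("bar-pocket in plate axes x,y:",o@X,o@Y)
print("bar top z",bydepth("wrist",[(317,105),(317,150),(317,200),(317,250),(317,300)],d,p)[:,2],"step",bydepth("wrist",[(283,213),(330,195),(290,195)],d,p)[:,2],"base/face",bydepth("wrist",[(268,200),(363,205),(267,230),(250,200),(385,230)],d,p)[:,2])
E
```

```text
bar [ 0.5687 -0.2217] len 0.1983916569760099 yaw -11.0990245627437
wall [ 0.5831 -0.2258] len 0.17483184828234777 yaw -10.85602677455857
bush [ 0.5829 -0.2264] len 0.11022066152358383 yaw -11.251528929955377
bar-pocket in plate axes x,y: 0.00017223759807780183 0.0018411056264317283
bar top z [0.0788 0.0786 0.0787 0.0784 0.0783] step [0.0573 0.0789 0.0573] base/face [0.0282 0.0289 0.0282 0.0288 0.0286]
```

```bash
python3 - <<'E'
from rig import *
sleep(.3);print(finish_job(),sense()["time_s"])
E
```

```text
the job is handed in; nothing more can be done
the job is handed in; nothing more can be done
```

The insert is seated in the mould plate's pocket and the straightedge lies across both side walls over it. I handed the job in at about 22 s of robot time, against the 58 s limit.

- **Insert:** I gripped it by the core, lifted it off the slope and lowered it into the pocket, bevel to bevel. It touched down at the expected height. Afterwards its base was level with the parting face to within about 1 mm, and the step top was about 28 mm higher, as it should be.
- **Straightedge:** I laid it down gently, with contact at the expected height. It measured:
  - 0.2 mm off the insert's middle across its width
  - about 1.8 mm off-centre along its own length
  - square to the plate within about 0.3°
  - level to 0.5 mm
  - about 8 mm clear of the insert
- **Rest of the bench:** I checked this by eye only, in the last scene picture, and nothing else looked moved.

No check failed. Depth readings ran about 0.5–1 mm high throughout, which is within the calibration's 2 mm. As the fingers let go of the straightedge, the tool shifted about 2 mm. The placement figures above were measured after that, so they show the bar stayed put.

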